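# Clamp the spruce block: key the press collar home and hold

## Task

Two small block presses stand on the violin maker's bench, and under the foot of one of them is the pale spruce block. Take that press's knurled brass collar, turn it until its hidden keyways drop over the pins, push it fully home so that the foot clamps the spruce block firmly, and finish while still holding it down: the program ends with the robot holding the collar against the spring, which lifts it if let go. Leave the other press with the walnut block, and everything else on the bench, as they are.

Things in the scene. Friction and masses are not known exactly. Their poses are not given: they have to be found in the camera images.
- press_a: Block press A: fixed green base 150 x 76 x 20 mm with an upright steel post. Origin on the post's axis at bench level, z up; x points from the post to where the block stands. A steel shoe (52 x 52 mm, top at 68 mm when up) lies round the post under the collar; its arm along x carries the foot. Nothing on the press is taller than the collar.
- nest_a (a point): Where a block stands on press A: on the base's upper face, 20 mm above the bench, 62 mm along x from the post, below the foot.
- collar_a_mid (a point): Centre of press A's knurled brass collar, on its axis, 31 mm above its foot; z up. Collar: closed on top, 62 mm tall, loose on the post with 1 mm play, about 0.25 kg; its top 20 mm is the knurled head, 48 mm across (grip here), with a smooth 45 mm skirt below. It starts resting on four cross pins of the post: foot 80 mm, this point 111 mm above the bench. The axes' yaw tells nothing about the pins.
- collar_a: The same collar of press A; origin at its foot. Four keyways at quarter turns are hidden inside, as are the pins: a quarter turn either way always finds them; they fit within about 8 degrees. Then it can sink 12 mm to the spring-loaded shoe, and 6 mm more brings the foot on to the block (collar foot then 62 mm, its centre 93 mm above the bench).
- shoe_a (a joint): How far the shoe of press A has been pushed down, m: 0 when up, 0.006 when the foot meets a block. A spring lifts it: about 4.5 N just off the top, about 7.5 N as the foot meets the block; beyond that the block takes the push. Push with about 12 to 20 N and keep that on for a firm clamp; let go, it rises again.
- foot_a (a point): Orange pressing foot under the shoe's arm of press A, 22 x 22 mm, its underside 58 mm above the bench when up; this point is the centre of its underside and sinks with the shoe.
- press_b: Block press B: fixed green base 150 x 76 x 20 mm with an upright steel post. Origin on the post's axis at bench level, z up; x points from the post to where the block stands. A steel shoe (52 x 52 mm, top at 68 mm when up) lies round the post under the collar; its arm along x carries the foot. Nothing on the press is taller than the collar.
- nest_b (a point): Where a block stands on press B: on the base's upper face, 20 mm above the bench, 62 mm along x from the post, below the foot.
- collar_b_mid (a point): Centre of press B's knurled brass collar, on its axis, 31 mm above its foot; z up. Collar: closed on top, 62 mm tall, loose on the post with 1 mm play, about 0.25 kg; its top 20 mm is the knurled head, 48 mm across (grip here), with a smooth 45 mm skirt below. It starts resting on four cross pins of the post: foot 80 mm, this point 111 mm above the bench. The axes' yaw tells nothing about the pins.
- collar_b: The same collar of press B; origin at its foot. Four keyways at quarter turns are hidden inside, as are the pins: a quarter turn either way always finds them; they fit within about 8 degrees. Then it can sink 12 mm to the spring-loaded shoe, and 6 mm more brings the foot on to the block (collar foot then 62 mm, its centre 93 mm above the bench).
- shoe_b (a joint): How far the shoe of press B has been pushed down, m: 0 when up, 0.006 when the foot meets a block. A spring lifts it: about 4.5 N just off the top, about 7.5 N as the foot meets the block; beyond that the block takes the push. Push with about 12 to 20 N and keep that on for a firm clamp; let go, it rises again.
- foot_b (a point): Orange pressing foot under the shoe's arm of press B, 22 x 22 mm, its underside 58 mm above the bench when up; this point is the centre of its underside and sinks with the shoe.
- spruce: Pale spruce block, 26 x 56 x 32 mm high, loose, standing on one of the two presses under its foot (top 6 mm below the raised foot); which press varies. Origin at the centre of its underside.
- walnut: Dark walnut block, 26 x 56 x 32 mm high, loose, standing on one of the two presses under its foot (top 6 mm below the raised foot); which press varies. Origin at the centre of its underside.
- mould: Walnut rib mould lying at the far side of the bench, about 190 x 390 mm, 31 mm high with pale blocks; a bystander. Origin on its underside.
- book: Blue book lying flat, 130 x 190 x 28 mm; a bystander. Origin on its underside.
- glue_jar: Glue jar, 60 mm in diameter, 75 mm tall; a bystander. Origin on its underside.
- chisel: Small hand tool with pale wooden handle, 200 mm long, lying; a bystander. Origin on its underside.
- brush: Glue brush, 160 mm long, lying between the presses; a bystander. Origin on its underside.
- plane: Brass finger plane, 85 x 34 mm, about 45 mm tall; a bystander. Origin on its underside.
- gauge: Dial thickness gauge with aluminium bow, lying, about 100 x 130 mm, 17 mm high; a bystander. Origin on its underside.
Mind the look-alikes: they are no part of the job. Leave any blue look-alike of the collar_a alone. Leave any orange look-alike of the spruce alone.

How it is judged:
By the outcome, as a careful person would: the job done as asked, in the order asked, and still so for the second after the job is handed in, while the arm keeps its last pose, push and grip.
It also fails if it takes over 42 s, if anything falls off the work surface, if the arm or the gripper's body presses on something with over 40 N, if the wrist force passes 120 N, or if a joint passes its speed limit or range.

## Robot

A 7-joint arm with a two-finger parallel gripper is mounted at the origin on the work surface. World frame = base frame: x ahead of the robot, y to its left, z up, the work surface at z = 0. Lengths are in m, angles in rad, forces in N, time in s.
With the tool pointing down it reaches from about 0.35 to 0.9 m from the base axis. Payload 8.1 kg.
Tool frame: the origin (TCP) lies at the very end of the fingers, on their centre line; the grasp point (between the pads) lies 19 mm behind it (env.pinch_z is the distance from the TCP to the grasp point, in m); z points along the fingers, y is the line along which they close (so a half turn about z gives the same grasp; the last joint's range is limited). The gripper opens to 92 mm and grips with 3 to 60 N. Pads are 19 mm wide; open, the fingers measure 130 mm over their backs; the gripper's body (75 mm by 190 mm) begins 47 mm behind the grasp point.
Start: joints at [1.112, 0.434, 0.025, 1.573, -0.012, 1.134, -0.075], TCP at [0.218, -0.586, 0.195] pointing down, gripper open.
Joint ranges: [-2.62, 2.62], [-0.44, 2.09], [-1.27, 1.32], [0.08, 2.57], [-1.32, 4.46], [0.12, 2], [-2.74, 2.74]. Speed limits (rad/s): [2.22, 2.22, 3.01, 3.01, 3.14, 3.14, 3.14].

## Interface

Orientations are given as a 3x3 rotation matrix whose columns are the frame's x, y, z axes.
In Python, from cell import env, snapshot, get_calibration, finder gives the robot as it stands. The module is installed in compiled form; this text tells all that it offers.
- The arm moves only by the tool apply_moves, never from a script. Its argument "steps" is a list of rows, each an object of numbers: "fingers": the finger opening in cm, from 0 to 9.18; "dx", "dy", "dz": the shift along the tool's x, y, z in cm; "twist": the turn about the tool's z in degrees. A call has 1 to 20 rows; each row shifts and turns the commanded pose from where the row before left it, along the tool's axes as they then stand; what a row does not reach is not made up. A row lasts 1/10 s, in which the tool goes at most 50 mm and 8.59 degrees, less where a joint would pass 70% of its speed; a pose out of reach is approached as far as the arm can. A call with a gripper value outside its range is refused whole. The fingers move at their own pace and stop on an object; "newtons" is the grip in N (left out, the last holds). Time passes only in rows, so rows that do not move let the fingers close. It gives the time, the measured TCP pose, the force, the opening and the grip force at its end, in the units of the state.
- env.observe(): the state, without advancing time (a new reading comes with each control period).
- snapshot(name): name is "side" or "top"; returns the picture (420x560x3 uint8, blue, green, red); there is no depth.
- get_calibration(name): a dict with "fx", "fy", "cx", "cy" (pixels), "pose" (4x4, takes a point from camera to world coordinates). Camera axes: x right, y down, z forward; pixel columns grow to the right and rows downward; lengths in m; the calibration is good to about 2 mm. A picture is of the moment at which its call begins. get_calibration takes no time and is no camera call.
- env.job_done(): hands the job in; it is judged then, once.
Trained networks look in the newest picture that a camera, given by its name, has taken for a name from the list of things; names that differ only in an ending like _2 or _b are one class to them, and where a whole thing is asked for, a point or a joint stands for the part that bears it (a point fixed in the world has none). Each returns a list of dicts, best first, with "p" (0 to 1); they miss things now and then, are a little off and sometimes report something else, mostly with a low value. They report only what shows in the picture. A call takes as long as a camera call. They do not tell look-alikes from the thing itself.
- finder.spot_in(camera, target): "rect" ([left, top, width, height] as shares, 0 to 1, of the picture: columns of its width, rows of its height, round what is visible of it).
The state is a dict: "t": time; "joints": joint angles; "qd": joint speeds; "joint_torque": joint torques, N m; "tool_pos": TCP position; "orientation": TCP orientation; "wrist_force": force on the tool from outside, world axes, zero at the start; "torque": the same for the moment, N m; "width": finger opening in m; "gripper_force": force on a finger pad.
Only numpy, scipy, OpenCV 4.12 (cv2) and the standard library are available. Lean on these libraries where they do the work, as an engineer would, in place of code of your own. Each camera call takes 0.05 s, during which the arm holds its last target. There are 200 camera calls.

## Working session

There is one attempt and no reset: what is moved stays moved. The work goes in short steps, Python scripts to look and compute and a tool call to move; the robot and the scene stay as the last step left them, time stands still between calls to the robot, and variables do not carry over. Pictures are saved under pics/ and viewed, at most 10 in all, crops included, and the job is handed in when it is done.

Besides the shell and the picture viewer there is one more tool, called after "Emit:" by a JSON object that holds its "name" and its "arguments", one argument or row to a line. apply_moves: Moves the arm, as the interface text tells. Its arguments: {"type":"object","properties":{"steps":{"type":"array"},"newtons":{"type":"number"}},"required":["steps"]}

```bash
mkdir -p pics
python3 - <<'E'
from cell import env, snapshot, get_calibration, finder
import cv2,numpy as np
for n in("top","side"):
    cv2.imwrite(f"pics/{n}0.png",snapshot(n))
    c=get_calibration(n);print(n,c["fx"],c["fy"],c["cx"],c["cy"],np.round(c["pose"],3).tolist())
    for t in("collar_a","spruce","walnut","press_a"):
        print(t,[(round(d["p"],2),np.round(np.array(d["rect"])*[560,420,560,420]).tolist()) for d in finder.spot_in(n,t)])
s=env.observe();print(s["t"],s["tool_pos"],np.round(s["orientation"],3).tolist(),s["width"],env.pinch_z)
E
```

```text
top 462.22009747874586 462.22009747874586 284.4406849930206 206.29344366719567 [[0.011, -0.995, 0.099, 0.427], [-1.0, -0.013, -0.017, 0.007], [0.018, -0.099, -0.995, 1.523], [0.0, 0.0, 0.0, 1.0]]
collar_a [(0.65, [200.0, 212.0, 16.0, 18.0]), (0.54, [176.0, 214.0, 16.0, 17.0]), (0.28, [201.0, 192.0, 31.0, 48.0]), (0.27, [318.0, 125.0, 59.0, 44.0])]
spruce [(0.66, [175.0, 187.0, 9.0, 21.0]), (0.61, [208.0, 196.0, 17.0, 12.0])]
walnut []
press_a [(0.98, [196.0, 192.0, 33.0, 48.0]), (0.8, [305.0, 211.0, 34.0, 49.0])]
side 502.26232550290337 502.26232550290337 283.78112988742726 203.39347646304043 [[-0.999, -0.026, 0.029, 0.502], [-0.038, 0.507, -0.861, 1.091], [0.007, -0.861, -0.508, 0.729], [0.0, 0.0, 0.0, 1.0]]
collar_a [(0.86, [277.0, 285.0, 22.0, 38.0]), (0.64, [276.0, 225.0, 24.0, 32.0]), (0.55, [306.0, 156.0, 19.0, 28.0])]
spruce [(0.58, [230.0, 302.0, 29.0, 23.0]), (0.56, [253.0, 265.0, 15.0, 17.0])]
walnut [(0.56, [288.0, 186.0, 9.0, 17.0]), (0.53, [252.0, 264.0, 16.0, 19.0])]
press_a [(0.73, [283.0, 179.0, 40.0, 11.0]), (0.64, [277.0, 176.0, 57.0, 39.0]), (0.62, [238.0, 252.0, 73.0, 42.0]), (0.27, [274.0, 219.0, 65.0, 17.0])]
0.5 [ 0.21767819 -0.58586109  0.19471028] [[0.937, 0.348, -0.0], [0.348, -0.937, 0.0], [-0.0, -0.0, -1.0]] 0.0916149552205696 0.0188
```

Run:
```python
import cv2,numpy as np
a=cv2.imread("pics/top0.png")[80:300,130:400];b=cv2.imread("pics/side0.png")[120:345,170:400]
a=cv2.resize(a,(798,650))[:600];b=cv2.resize(b,None,fx=2.65,fy=2.65,interpolation=2)
a=cv2.resize(cv2.imread("pics/top0.png")[100:300,130:396],None,fx=3,fy=3,interpolation=2)
cv2.imwrite("pics/a.png",a);cv2.imwrite("pics/b.png",b)
```

```text
(no output)
```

View pics/a.png

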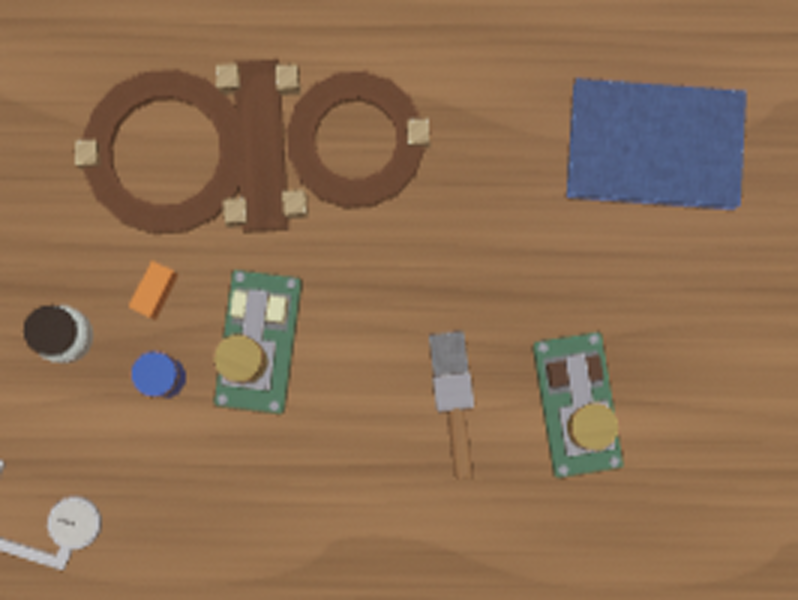

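View pics/b.png

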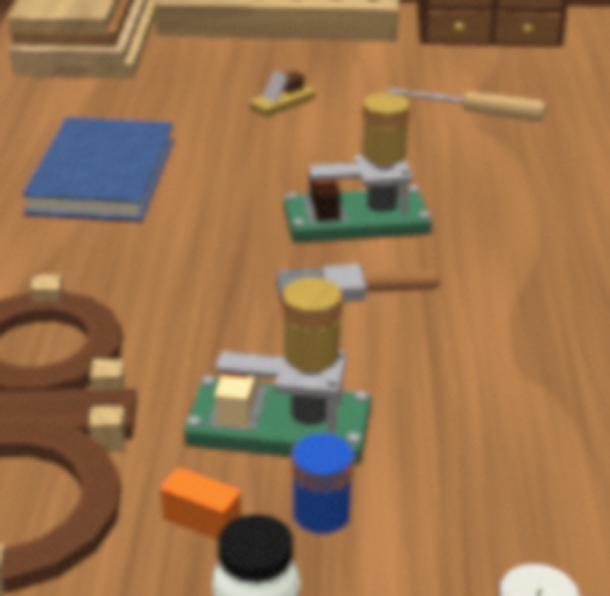

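Candidates in the top picture: brass collar at about (210,219) on the press with the two pale block ends, brass collar at (328,242) on the press with dark walnut, a blue look-alike collar at (182,225) on the bench, and an orange look-alike block at (181,197). The pale spruce block is under the left press, so the collar at (210,219) is the one. In the side picture it is at (288,231), and the pale block shows under that foot.

```bash
cat > h.py <<'E'
import numpy as np,cv2
from cell import get_calibration
def ray(n,u,v,z):
    c=get_calibration(n);P=np.array(c["pose"])
    d=P[:3,:3]@[(u-c["cx"])/c["fx"],(v-c["cy"])/c["fy"],1]
    return P[:3,3]+d*(z-P[2,3])/d[2]
def proj(n,p):
    c=get_calibration(n);P=np.array(c["pose"]);q=P[:3,:3].T@(np.array(p)-P[:3,3])
    return c["fx"]*q[0]/q[2]+c["cx"],c["fy"]*q[1]/q[2]+c["cy"]
E
python3 - <<'E'
from h import *
from cell import env
im=cv2.imread("pics/top0.png");h=cv2.cvtColor(im,cv2.COLOR_BGR2HSV)
print(h[219,210],h[215,225])
m=cv2.inRange(h,(18,110,90),(32,255,255));m[:, :195]=0;m[:,225:]=0;m[:205]=0;m[:,:][240:]=0
n,l,s,c=cv2.connectedComponentsWithStats(m);i=1+s[1:,4].argmax();print(s[i],c[i])
print("top seg",ray("top",*c[i],.140),"spot",ray("top",208,221,.14),"side",ray("side",287.7,231.3,.142),"eye",ray("top",210,219.3,.142))
for b in ((209.5,201.5),(222,202.5)):print("block",ray("top",*b,.052))
a=cv2.resize(im[185:245,165:245],None,fx=8,fy=8,interpolation=2);cv2.imwrite("pics/c.png",a)
s=env.observe();print(s["tool_pos"],s["joints"])
E
```

```text
[ 22 118 169] [ 70  70 120]
[201 212  18  15 198] [209.21717172 219.11616162]
top seg [0.52389317 0.20720013 0.14      ] spot [0.51820822 0.21067538 0.14      ] side [0.52293117 0.21087117 0.142     ] eye [0.52323222 0.20456483 0.142     ]
block [0.58638104 0.22057887 0.052     ]
block [0.58368235 0.18069386 0.052     ]
[ 0.21767819 -0.58586109  0.19471028] [ 1.11238505  0.43453478  0.02502481  1.57322638 -0.01160606  1.13400891
 -0.07512631]
```

View pics/c.png

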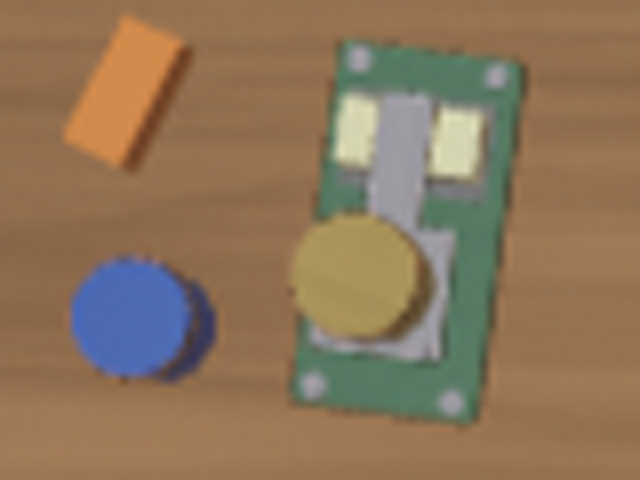

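The crop confirms it: a brass collar at (209,219), with the pale block ends either side of its arm at (210,201) and (222,203). The collar axis is at about (0.523, 0.208), about 62 mm from the block centre as given. Next I move over it.

Emit:
{"name": "apply_moves", "arguments": {
  "steps": [
    {"fingers":9.1,"dx":1.4,"dy":-1.6},
    {"dx":2.8,"dy":-3.2},
    {"dx":2.8,"dy":-3.2},
    {"dx":2.8,"dy":-3.2},
    {"dx":2.8,"dy":-3.2},
    {"dx":2.8,"dy":-3.2},
    {"dx":2.8,"dy":-3.2},
    {"dx":2.8,"dy":-3.2},
    {"dx":2.8,"dy":-3.2},
    {"dx":2.8,"dy":-3.2},
    {"dx":2.8,"dy":-3.2},
    {"dx":2.8,"dy":-3.2},
    {"dx":2.8,"dy":-3.2},
    {"dx":2.8,"dy":-3.2},
    {"dx":2.8,"dy":-3.2},
    {"dx":2.8,"dy":-3.2},
    {"dx":2.8,"dy":-3.2},
    {"dx":2.8,"dy":-3.2},
    {"dx":2.8,"dy":-3.2},
    {"dx":2.8,"dy":-3.2}
  ],
  "newtons": 30
}}

```text
invalid input at $.steps[0]: expected keys fingers, dx, dy, dz, twist
```

Emit:
{"name": "apply_moves", "arguments": {
  "steps": [
    {"fingers":9.1,"dx":1.4,"dy":-1.6,"dz":0,"twist":0},
    {"fingers":9.1,"dx":2.8,"dy":-3.2,"dz":0,"twist":0},
    {"fingers":9.1,"dx":2.8,"dy":-3.2,"dz":0,"twist":0},
    {"fingers":9.1,"dx":2.8,"dy":-3.2,"dz":0,"twist":0},
    {"fingers":9.1,"dx":2.8,"dy":-3.2,"dz":0,"twist":0},
    {"fingers":9.1,"dx":2.8,"dy":-3.2,"dz":0,"twist":0},
    {"fingers":9.1,"dx":2.8,"dy":-3.2,"dz":0,"twist":0},
    {"fingers":9.1,"dx":2.8,"dy":-3.2,"dz":0,"twist":0},
    {"fingers":9.1,"dx":2.8,"dy":-3.2,"dz":0,"twist":0},
    {"fingers":9.1,"dx":2.8,"dy":-3.2,"dz":0,"twist":0},
    {"fingers":9.1,"dx":2.8,"dy":-3.2,"dz":0,"twist":0},
    {"fingers":9.1,"dx":2.8,"dy":-3.2,"dz":0,"twist":0},
    {"fingers":9.1,"dx":2.8,"dy":-3.2,"dz":0,"twist":0},
    {"fingers":9.1,"dx":2.8,"dy":-3.2,"dz":0,"twist":0},
    {"fingers":9.1,"dx":2.8,"dy":-3.2,"dz":0,"twist":0},
    {"fingers":9.1,"dx":2.8,"dy":-3.2,"dz":0,"twist":0},
    {"fingers":9.1,"dx":2.8,"dy":-3.2,"dz":0,"twist":0},
    {"fingers":9.1,"dx":2.8,"dy":-3.2,"dz":0,"twist":0},
    {"fingers":9.1,"dx":2.8,"dy":-3.2,"dz":0,"twist":0}
  ],
  "newtons": 30
}}

```text
t: 2.4
tool_pos: [0.4976, 0.151, 0.1949]
orientation: [[0.938, 0.348, 0.0], [0.348, -0.938, -0.0], [0.0, 0.0, -1.0]]
wrist_force: [0.6, -0.6, 0.4]
width: 0.0914
gripper_force: 0.0
```

Emit:
{"name": "apply_moves", "arguments": {
  "steps": [
    {"fingers":9.1,"dx":2.2,"dy":-2.2,"dz":0,"twist":0},
    {"fingers":9.1,"dx":2.2,"dy":-2.2,"dz":0,"twist":0},
    {"fingers":9.1,"dx":0,"dy":0,"dz":2,"twist":0},
    {"fingers":9.1,"dx":0,"dy":0,"dz":1,"twist":0},
    {"fingers":9.1,"dx":0,"dy":0,"dz":0,"twist":0}
  ]
}}

```text
t: 2.9
tool_pos: [0.5219, 0.2047, 0.1631]
orientation: [[0.938, 0.348, -0.003], [0.348, -0.938, -0.002], [-0.003, 0.001, -1.0]]
wrist_force: [0.1, 0.2, 0.3]
width: 0.0911
gripper_force: 0.0
```

Run:
```python
from h import *
from cell import env,snapshot
im=snapshot("side");t=snapshot("top")
a=cv2.resize(im[160:310,200:380],None,fx=3,fy=3,interpolation=2)
b=cv2.resize(t[175:250,165:245],None,fx=3.2,fy=6,interpolation=2)
cv2.imwrite("pics/d.png",np.hstack([a,b]));s=env.observe();print(s["joints"],s["tool_pos"],s["t"])
print(proj("side",s["tool_pos"]))
```

```text
[-0.11557175  0.40766588 -0.48093873  1.73818163  0.21370909  1.04835352
 -1.88645244] [0.52296313 0.20510301 0.16490882] 3.0
(np.float64(287.8948260062164), np.float64(220.6289942961698))
```

View pics/d.png

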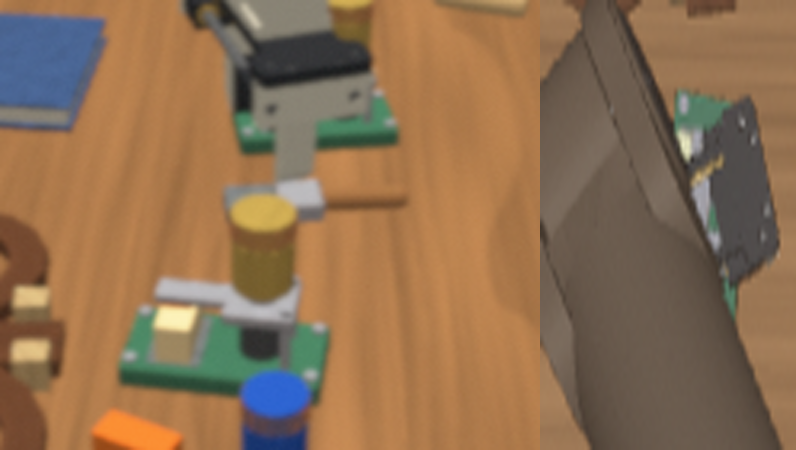

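The side picture shows the collar top at about (288,231). The near finger hangs behind it at (298,219) as expected for the yaw, and the projected TCP at (288,221) is in line with it. Next: descend and grip.

Emit:
{"name": "apply_moves", "arguments": {
  "steps": [
    {"fingers":9.1,"dx":0.1,"dy":-0.2,"dz":1.0,"twist":0},
    {"fingers":9.1,"dx":0,"dy":0,"dz":1.5,"twist":0},
    {"fingers":9.1,"dx":0,"dy":0,"dz":1.5,"twist":0},
    {"fingers":9.1,"dx":0,"dy":0,"dz":1.2,"twist":0},
    {"fingers":9.1,"dx":0,"dy":0,"dz":0,"twist":0},
    {"fingers":4,"dx":0,"dy":0,"dz":0,"twist":0},
    {"fingers":4,"dx":0,"dy":0,"dz":0,"twist":0},
    {"fingers":4,"dx":0,"dy":0,"dz":0,"twist":0},
    {"fingers":4,"dx":0,"dy":0,"dz":0,"twist":0},
    {"fingers":4,"dx":0,"dy":0,"dz":0,"twist":0},
    {"fingers":4,"dx":0,"dy":0,"dz":0,"twist":0}
  ],
  "newtons": 40
}}

```text
t: 4.1
tool_pos: [0.5233, 0.2083, 0.1128]
orientation: [[0.937, 0.348, 0.0], [0.348, -0.937, 0.0], [0.0, 0.0, -1.0]]
wrist_force: [-1.1, -0.1, -0.5]
width: 0.0479
gripper_force: 0.0
```

Emit:
{"name": "apply_moves", "arguments": {
  "steps": [
    {"fingers":4,"dx":0,"dy":0,"dz":0,"twist":0},
    {"fingers":4,"dx":0,"dy":0,"dz":0,"twist":0},
    {"fingers":4,"dx":0,"dy":0,"dz":0.1,"twist":0},
    {"fingers":4,"dx":0,"dy":0,"dz":0.1,"twist":0},
    {"fingers":4,"dx":0,"dy":0,"dz":0,"twist":0}
  ]
}}

```text
t: 4.6
tool_pos: [0.5232, 0.2082, 0.1105]
orientation: [[0.937, 0.348, -0.0], [0.348, -0.937, -0.0], [-0.0, 0.0, -1.0]]
wrist_force: [-0.5, 1.0, -0.4]
width: 0.0403
gripper_force: 0.0
```

Run:
```python
from h import *
from cell import env,snapshot
im=snapshot("side");t=snapshot("top")
a=cv2.resize(im[150:300,200:380],None,fx=4,fy=4,interpolation=2)
cv2.imwrite("pics/e.png",a);s=env.observe();print(s["joints"],s["tool_pos"],s["width"],s["gripper_force"],s["wrist_force"])
print(proj("side",s["tool_pos"]))
```

```text
[-0.13614384  0.46636786 -0.46509217  1.79872023  0.25320275  0.9357967
 -1.9249227 ] [0.52321021 0.20823414 0.11064525] 0.03994730526420669 0.0 [ 0.16938773 -0.44979526 -0.03830944]
(np.float64(287.4416314549759), np.float64(242.82935733276))
```

View pics/e.png

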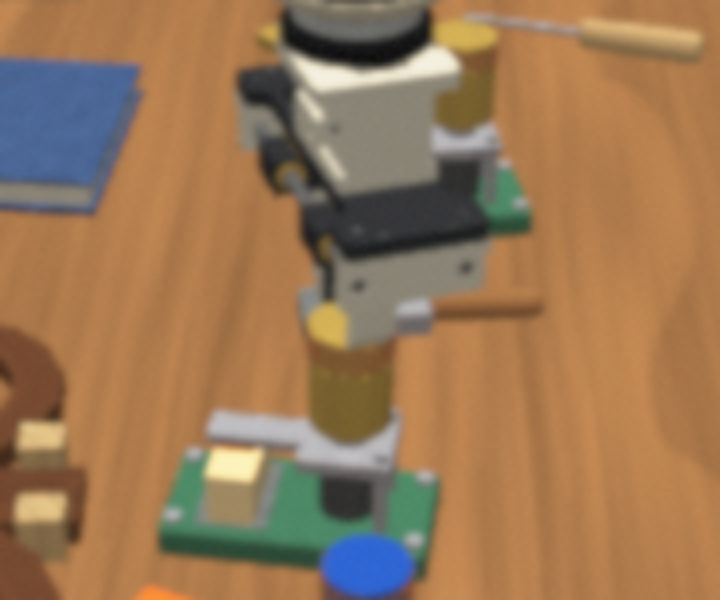

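The near finger's end shows at about (293,235), in front of the right half of the collar's top disc (rows 227–236). The pads closed to 40 mm with no force, so the fingertips seem to be above the collar although the TCP reads z = 0.11. I'll quantify that.

Run:
```python
from h import *
R=np.array([[.937,.348],[.348,-.937]])
def zfit(u,v,tcp,half):
    for off in (half,half+.012):
        p=np.array(tcp[:2])+R@[0,-off]; 
        best=min(np.arange(tcp[2]-.05,tcp[2]+.1,.001),key=lambda z:np.hypot(*(np.array(proj("side",[*p,z]))-[u,v])))
        print(off,p,"z best",best,"proj there",proj("side",[*p,best]),"proj nominal",proj("side",[*p,tcp[2]]))
zfit(298,219,[.523,.2051,.165],.046)
zfit(293,235,[.5232,.2082,.1106],.020)
for d in (0,.03):
  for sx,sy in((-1,-1),(1,-1)):
    for (a,b) in((.0375,.095),(.095,.0375)):
      p=np.array([.5232,.2082])+R@[sx*a,sy*b];print("body corner",d,a,sx,proj("side",[*p,.1106+.066+d]))
```

```text
0.046 [0.506992 0.248202] z best 0.19700000000000006 proj there (np.float64(295.46867427089535), np.float64(218.84819694540172)) proj nominal (np.float64(295.16372978977455), np.float64(232.28712652211323))
0.057999999999999996 [0.502816 0.259446] z best 0.20400000000000007 proj there (np.float64(297.5711589223242), np.float64(218.9455827102069)) proj nominal (np.float64(297.1543080970273), np.float64(235.48260288479875))
0.02 [0.51624 0.22694] z best 0.14360000000000006 proj there (np.float64(290.69459717659635), np.float64(235.04748237375986)) proj nominal (np.float64(290.46948766313875), np.float64(248.04448264526457))
0.032 [0.512064 0.238184] z best 0.15160000000000007 proj there (np.float64(292.6495480531884), np.float64(234.94563229656973)) proj nominal (np.float64(292.3284129296117), np.float64(251.24647007372263))
body corner 0 0.0375 -1 (np.float64(321.7662897880707), np.float64(238.3673213049368))
body corner 0 0.095 -1 (np.float64(337.2319975882207), np.float64(218.50067468370435))
body corner 0 0.0375 1 (np.float64(285.04306187458377), np.float64(245.15042093457183))
body corner 0 0.095 1 (np.float64(247.97189733353434), np.float64(234.09237627668298))
body corner 0.03 0.0375 -1 (np.float64(322.48634438867776), np.float64(225.3739792517531))
body corner 0.03 0.095 -1 (np.float64(338.1386959146881), np.float64(206.00828201342284))
body corner 0.03 0.0375 1 (np.float64(285.1821212939421), np.float64(231.9839065109617))
body corner 0.03 0.095 1 (np.float64(247.52356555583862), np.float64(221.17719834065994))
```

Emit:
{"name": "apply_moves", "arguments": {
  "steps": [
    {"fingers":9.1,"dx":0,"dy":0,"dz":0,"twist":0},
    {"fingers":9.1,"dx":0,"dy":0,"dz":0,"twist":0},
    {"fingers":9.1,"dx":0,"dy":0,"dz":0,"twist":0},
    {"fingers":9.1,"dx":0,"dy":0,"dz":0,"twist":0},
    {"fingers":9.1,"dx":0,"dy":0,"dz":0,"twist":0},
    {"fingers":9.1,"dx":0,"dy":0,"dz":0,"twist":0},
    {"fingers":9.1,"dx":0,"dy":0,"dz":0,"twist":0}
  ]
}}

```text
t: 5.4
tool_pos: [0.5233, 0.2082, 0.1107]
orientation: [[0.937, 0.348, -0.0], [0.348, -0.937, -0.0], [-0.0, 0.0, -1.0]]
wrist_force: [-0.1, -0.2, 0.2]
width: 0.0891
gripper_force: 0.0
```

Run:
```python
from h import *
from cell import env,snapshot
im=snapshot("side");t=snapshot("top")
a=cv2.resize(im[190:290,240:340],None,fx=4,fy=4,interpolation=2)
b=cv2.resize(t[170:250,180:260],None,fx=5,fy=5,interpolation=2)
cv2.imwrite("pics/f.png",np.hstack([a,b]));s=env.observe();print(s["tool_pos"],s["width"])
R=np.array([[.937,.348],[.348,-.937]])
print("expected end",np.array([.523,.205])+R@[0,.095])
for z in(.23,.27,.3):print(z,ray("top",235.3,204.2,z))
```

```text
[0.52325715 0.20822935 0.11071853] 0.09092991464397156
expected end [0.55606  0.115985]
0.23 [0.56046173 0.12226873 0.23      ]
0.27 [0.55634814 0.11869144 0.27      ]
0.3 [0.55326294 0.11600847 0.3       ]
```

View pics/f.png

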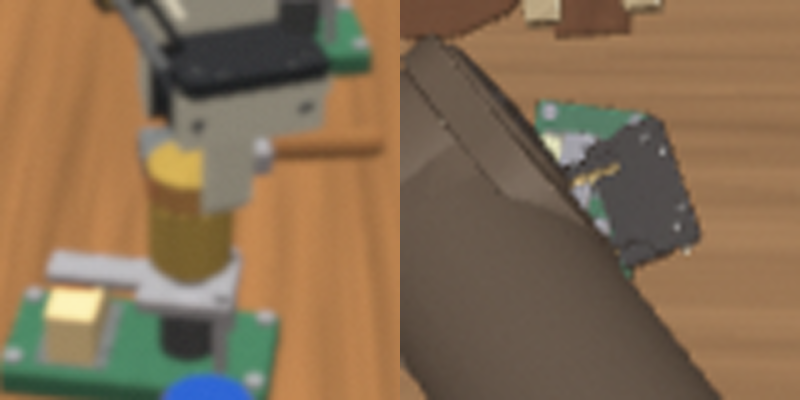

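The top view shows the gripper horizontally where it is reported. The side view puts the fingertip end at (296,242), 14–16 px higher than it should be, both now and earlier. So the reported z reads about 35 mm too low, and the tips are really at about 0.146. I'll descend with the fingers open, watching the force.

Emit:
{"name": "apply_moves", "arguments": {
  "steps": [
    {"fingers":9.1,"dx":0,"dy":0,"dz":0.5,"twist":0},
    {"fingers":9.1,"dx":0,"dy":0,"dz":0.5,"twist":0},
    {"fingers":9.1,"dx":0,"dy":0,"dz":0.5,"twist":0},
    {"fingers":9.1,"dx":0,"dy":0,"dz":0.5,"twist":0},
    {"fingers":9.1,"dx":0,"dy":0,"dz":0.4,"twist":0},
    {"fingers":9.1,"dx":0,"dy":0,"dz":0.4,"twist":0},
    {"fingers":9.1,"dx":0,"dy":0,"dz":0.2,"twist":0},
    {"fingers":9.1,"dx":0,"dy":0,"dz":0,"twist":0}
  ]
}}

```text
t: 6.3
tool_pos: [0.5231, 0.2082, 0.0804]
orientation: [[0.937, 0.348, -0.0], [0.348, -0.937, -0.0], [-0.0, 0.0, -1.0]]
wrist_force: [-0.8, 1.0, -0.4]
width: 0.0912
gripper_force: 0.0
```

Run:
```python
from h import *
from cell import env,snapshot
im=snapshot("side")
cv2.imwrite("pics/g.png",cv2.resize(im[190:290,240:340],None,fx=5,fy=5,interpolation=2));s=env.observe();print(s["tool_pos"],s["width"],s["wrist_force"])
R=np.array([[.937,.348],[.348,-.937]])
for o in(.046,.058):
  p=s["tool_pos"][:2]+R@[0,-o]
  for z in (.1,.11,.12):print(o,z,proj("side",[*p,z]))
```

```text
[0.523265   0.2082473  0.08068153] 0.09104273493683568 [-0.14648948  0.42912935 -0.46120538]
0.046 0.1 (np.float64(294.41653335499944), np.float64(259.2064442132191))
0.046 0.11 (np.float64(294.5043568664104), np.float64(255.3066210586258))
0.046 0.12 (np.float64(294.5930448711586), np.float64(251.36840987923713))
0.058 0.1 (np.float64(296.3415678210358), np.float64(262.5637406208344))
0.058 0.11 (np.float64(296.4397476391323), np.float64(258.6432984586779))
0.058 0.12 (np.float64(296.5389031624049), np.float64(254.6838951761549))
```

View pics/g.png

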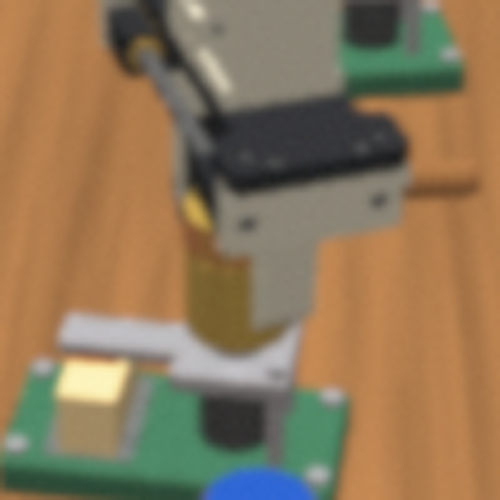

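The finger end now shows at about (297,254), so the true tip height is about 0.115, right for the knurled head. Closing.

Emit:
{"name": "apply_moves", "arguments": {
  "steps": [
    {"fingers":4,"dx":0,"dy":0,"dz":0.1,"twist":0},
    {"fingers":4,"dx":0,"dy":0,"dz":0,"twist":0},
    {"fingers":4,"dx":0,"dy":0,"dz":0,"twist":0},
    {"fingers":4,"dx":0,"dy":0,"dz":0,"twist":0},
    {"fingers":4,"dx":0,"dy":0,"dz":0,"twist":0},
    {"fingers":4,"dx":0,"dy":0,"dz":0,"twist":0},
    {"fingers":4,"dx":0,"dy":0,"dz":0,"twist":0},
    {"fingers":4,"dx":0,"dy":0,"dz":0,"twist":0},
    {"fingers":4,"dx":0,"dy":0,"dz":0,"twist":0}
  ],
  "newtons": 40
}}

```text
t: 7.25
tool_pos: [0.5233, 0.2083, 0.0797]
orientation: [[0.937, 0.348, 0.0], [0.348, -0.937, -0.0], [0.0, 0.0, -1.0]]
wrist_force: [0.5, 0.3, 0.7]
width: 0.0474
gripper_force: 40.0
```

Gripped, with 40 N at 47 mm. Next a light press to find the stiffness.

Emit:
{"name": "apply_moves", "arguments": {
  "steps": [
    {"fingers":4,"dx":0,"dy":0,"dz":0.1,"twist":0},
    {"fingers":4,"dx":0,"dy":0,"dz":0.1,"twist":0},
    {"fingers":4,"dx":0,"dy":0,"dz":0,"twist":0}
  ]
}}

```text
t: 7.55
tool_pos: [0.524, 0.2086, 0.0795]
orientation: [[0.937, 0.348, 0.002], [0.348, -0.937, 0.0], [0.002, 0.001, -1.0]]
wrist_force: [-3.9, -2.8, 18.3]
width: 0.0472
gripper_force: 40.0
```

Emit:
{"name": "apply_moves", "arguments": {
  "steps": [
    {"fingers":4,"dx":0,"dy":0,"dz":-0.1,"twist":-5},
    {"fingers":4,"dx":0,"dy":0,"dz":0,"twist":-5},
    {"fingers":4,"dx":0,"dy":0,"dz":0,"twist":-5},
    {"fingers":4,"dx":0,"dy":0,"dz":0,"twist":0}
  ]
}}

```text
t: 7.95
tool_pos: [0.5241, 0.2089, 0.0796]
orientation: [[0.813, 0.582, 0.002], [0.582, -0.813, 0.001], [0.002, 0.0, -1.0]]
wrist_force: [0.1, -0.2, 7.3]
width: 0.047
gripper_force: 40.0
```

Emit:
{"name": "apply_moves", "arguments": {
  "steps": [
    {"fingers":4,"dx":0,"dy":0,"dz":0,"twist":-5},
    {"fingers":4,"dx":0,"dy":0,"dz":0,"twist":-5},
    {"fingers":4,"dx":0,"dy":0,"dz":0,"twist":0}
  ]
}}

```text
t: 8.25
tool_pos: [0.524, 0.209, 0.0795]
orientation: [[0.7, 0.714, 0.002], [0.714, -0.7, 0.001], [0.002, 0.0, -1.0]]
wrist_force: [0.5, -0.1, 6.7]
width: 0.0474
gripper_force: 40.0
```

Emit:
{"name": "apply_moves", "arguments": {
  "steps": [
    {"fingers":4,"dx":0,"dy":0,"dz":0,"twist":-5},
    {"fingers":4,"dx":0,"dy":0,"dz":0,"twist":-5},
    {"fingers":4,"dx":0,"dy":0,"dz":0,"twist":0}
  ]
}}

```text
t: 8.55
tool_pos: [0.5235, 0.2084, 0.0788]
orientation: [[0.567, 0.824, 0.0], [0.824, -0.567, 0.0], [0.001, 0.0, -1.0]]
wrist_force: [-0.3, 0.4, -1.7]
width: 0.0474
gripper_force: 40.0
```

The force has gone and z dropped, so the keyways have found the pins. Sinking carefully.

Emit:
{"name": "apply_moves", "arguments": {
  "steps": [
    {"fingers":4,"dx":0,"dy":0,"dz":0.2,"twist":0},
    {"fingers":4,"dx":0,"dy":0,"dz":0.2,"twist":0},
    {"fingers":4,"dx":0,"dy":0,"dz":0,"twist":0}
  ]
}}

```text
t: 8.85
tool_pos: [0.5232, 0.2078, 0.0741]
orientation: [[0.569, 0.822, -0.0], [0.822, -0.569, -0.001], [-0.001, 0.0, -1.0]]
wrist_force: [1.3, -0.2, -3.1]
width: 0.0472
gripper_force: 40.0
```

Emit:
{"name": "apply_moves", "arguments": {
  "steps": [
    {"fingers":4,"dx":0,"dy":0,"dz":0.3,"twist":0},
    {"fingers":4,"dx":0,"dy":0,"dz":0.3,"twist":0},
    {"fingers":4,"dx":0,"dy":0,"dz":0.2,"twist":0},
    {"fingers":4,"dx":0,"dy":0,"dz":0.2,"twist":0},
    {"fingers":4,"dx":0,"dy":0,"dz":0,"twist":0}
  ]
}}

```text
t: 9.35
tool_pos: [0.5234, 0.208, 0.0647]
orientation: [[0.568, 0.823, 0.0], [0.823, -0.568, -0.0], [-0.0, 0.0, -1.0]]
wrist_force: [0.9, -2.5, 1.9]
width: 0.0468
gripper_force: 40.0
```

Emit:
{"name": "apply_moves", "arguments": {
  "steps": [
    {"fingers":4,"dx":0,"dy":0,"dz":0.2,"twist":0},
    {"fingers":4,"dx":0,"dy":0,"dz":0.15,"twist":0},
    {"fingers":4,"dx":0,"dy":0,"dz":0,"twist":0},
    {"fingers":4,"dx":0,"dy":0,"dz":0,"twist":0}
  ]
}}

```text
t: 9.75
tool_pos: [0.5235, 0.2081, 0.0617]
orientation: [[0.568, 0.823, 0.001], [0.823, -0.568, -0.0], [0.0, 0.001, -1.0]]
wrist_force: [-0.4, -3.6, 7.7]
width: 0.0471
gripper_force: 40.0
```

Emit:
{"name": "apply_moves", "arguments": {
  "steps": [
    {"fingers":4,"dx":0,"dy":0,"dz":0.08,"twist":0},
    {"fingers":4,"dx":0,"dy":0,"dz":0,"twist":0},
    {"fingers":4,"dx":0,"dy":0,"dz":0,"twist":0},
    {"fingers":4,"dx":0,"dy":0,"dz":0,"twist":0},
    {"fingers":4,"dx":0,"dy":0,"dz":0,"twist":0},
    {"fingers":4,"dx":0,"dy":0,"dz":0,"twist":0}
  ]
}}

```text
t: 10.35
tool_pos: [0.5235, 0.2081, 0.0617]
orientation: [[0.568, 0.823, 0.001], [0.823, -0.568, -0.001], [0.0, 0.001, -1.0]]
wrist_force: [-2.7, -5.2, 16.9]
width: 0.0472
gripper_force: 40.0
```

Run:
```python
from h import *
from cell import env,snapshot
im=snapshot("side")
cv2.imwrite("pics/h.png",cv2.resize(im[190:310,220:340],None,fx=5,fy=5,interpolation=2));s=env.observe();print(s["tool_pos"],s["width"],s["wrist_force"],s["gripper_force"])
```

```text
[0.52349855 0.20810767 0.06164874] 0.04731953297552459 [-2.89911893 -5.40822996 17.11414456] 40.002928376197815
```

View pics/h.png

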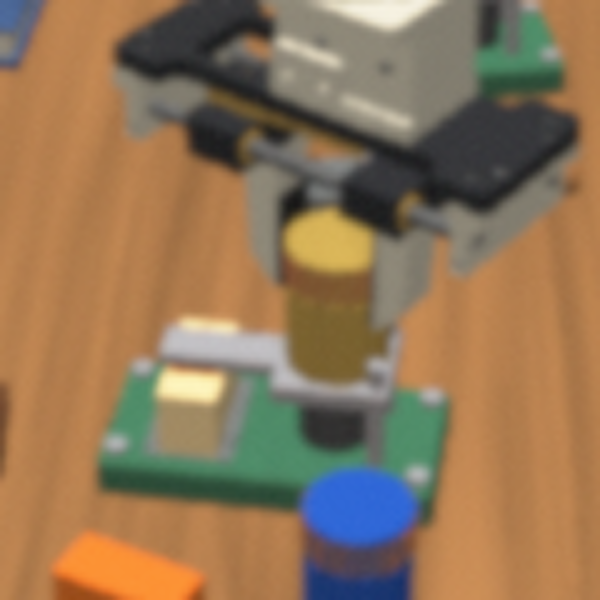

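The collar sits on the shoe and the shoe's arm is lowered on to the spruce block at about (258,268). z has sunk the full 18 mm. The push is near the upper end with the collar's weight added, so I'll ease it slightly.

Emit:
{"name": "apply_moves", "arguments": {
  "steps": [
    {"fingers":4,"dx":0,"dy":0,"dz":-0.03,"twist":0},
    {"fingers":4,"dx":0,"dy":0,"dz":0,"twist":0},
    {"fingers":4,"dx":0,"dy":0,"dz":0,"twist":0},
    {"fingers":4,"dx":0,"dy":0,"dz":0,"twist":0},
    {"fingers":4,"dx":0,"dy":0,"dz":0,"twist":0}
  ]
}}

```text
t: 10.9
tool_pos: [0.5235, 0.2081, 0.0617]
orientation: [[0.568, 0.823, 0.001], [0.823, -0.568, -0.0], [0.0, 0.001, -1.0]]
wrist_force: [-1.8, -4.9, 13.4]
width: 0.0473
gripper_force: 40.0
```

```bash
python3 -c "
from cell import env
print(env.job_done())"
```

```text
the job is handed in; nothing more can be done
None
```

The spruce block is clamped: the collar is turned on to its pins and pushed fully home, with the arm still holding it down at about 13 N at the wrist (about 16 N with the collar's weight). I handed the job in at 10.9 s.

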